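# Close the battery hatch of the garden watering controller

### The arm

A 6-joint arm with a two-finger parallel gripper is mounted at the origin on the work surface. World frame = base frame: x ahead of the robot, y to its left, z up, the work surface at z = 0. Lengths are in m, angles in rad, forces in N, time in s.
With the tool pointing down it reaches from about 0.3 to 0.775 m from the base axis. Payload 14.6 kg.
Tool frame: the origin (TCP) lies midway between the tips of the shut fingers; the grasp point (between the pads) lies 19 mm behind it (ctrl.pinch_z is the distance from the TCP to the grasp point, in m); z points along the fingers, y is the line along which they close (so a half turn about z gives the same grasp; the last joint's range is limited). The gripper opens to 94 mm and grips with 3 to 60 N. Pads are 16 mm wide; open, the fingers measure 119 mm over their backs; the gripper's body (75 mm by 177 mm) begins 78 mm behind the grasp point.
Start: joints at [1.233, 0.3, 1.521, -0, 1.321, -0.067], TCP at [0.147, 0.53, 0.205] pointing down, gripper open.
Joint ranges: [-3.03, 3.03], [-0.79, 2.21], [0.23, 2.52], [-1.04, 4.18], [0, 3.07], [-2.55, 2.55]. Speed limits (rad/s): [2.22, 2.22, 2.57, 3.14, 3.14, 3.14].

### API

Orientations are given as [roll, pitch, yaw] about the fixed x, y, z axes, in that order (R = Rz(yaw) Ry(pitch) Rx(roll)).
In Python, from station import ctrl gives the robot as it stands.
- The arm moves only by the tool jog_arm, never from a script. Its argument "motion" is a list of rows, each a list of 7 numbers: the shift along the tool's x, y, z in m, then the turn, a rotation vector about the tool's x, y, z in rad, then the opening, from -1 (shut) to 1 (fully open). In form: [[tx, ty, tz, rx, ry, rz, gripper], ...]. A call has 1 to 5 rows; each row shifts and turns the commanded pose from where the row before left it, along the tool's axes as they then stand; what a row does not reach is not made up. A row lasts 1/10 s, in which the tool goes at most 50 mm and 8.59 degrees, less where a joint would pass 70% of its speed; a pose out of reach is approached as far as the arm can. A call is refused whole if a number of a shift passes 0.05 or a number of a turn 0.15, either way. A call with a gripper value outside its range is refused whole. The fingers move at their own pace and stop on an object; "squeeze" is the grip in N (left out, the last holds). Time passes only in rows, so rows that do not move let the fingers close. It gives the time, the measured TCP pose, the force, the opening and the grip force at its end, in the units of the state.
- ctrl.get_obs(): the state, without advancing time (a new reading comes with each control period).
- ctrl.camera(name): name is "scene" or "side" or "wrist"; returns the picture (420x560x3 uint8, red, green, blue); there is no depth.
- ctrl.camera_model(name): a dict with "intrinsics" (3x3 intrinsics, pixels), "k1" (the pictures are not rectified: a ray, as slopes to the right and down, at radius r is drawn at 1 + k1 r^2 times it, then the intrinsics apply), "rvec" (rotation vector, rad) and "tvec" (3), from world to camera coordinates, as OpenCV has them. Camera axes: x right, y down, z forward; pixel columns grow to the right and rows downward; lengths in m; the calibration is good to about 2 mm. A picture is of the moment at which its call begins: read the wrist's pose just before it. camera_model takes no time and is no camera call; for the wrist camera it gives the pose at the moment of the call.
- ctrl.hand_in(): hands the job in; it is judged then, once.
The state is a dict: "time_s": time; "qpos": joint angles; "joint_vel": joint speeds; "tau": joint torques, N m; "ee_pos": TCP position; "eef_rot": TCP orientation; "force": force on the tool from outside, world axes, zero at the start; "moment": the same for the moment, N m; "grip_width": finger opening in m; "grip_force": force on a finger pad.
Only numpy, scipy, OpenCV 4.12 (cv2) and the standard library are available. Lean on these libraries where they do the work, as an engineer would, in place of code of your own. Each camera call takes 0.05 s, during which the arm holds its last target. There are 200 camera calls.

### The job

Put the battery cover back on the green watering controller: hook the yellow lip at its front end under the yellow bar while the cover slants down towards the bar, swing it down, and press the rear gently until the orange latch snaps over it and the cover lies flat and fully home. Do not force it (never push cover and controller together with more than about 30 N), leave the other things on the table alone, and let go at the end.

Things in the scene. Friction and masses are not known exactly. Their poses are not given: they have to be found in the camera images.
- board: the wooden plank that carries the green controller; 230 x 150 x 12 mm, fixed to the table. Origin: centre of its underside; x from the controller's front (hook bar, hose outlets, robot's side) to its rear (latch), z up. The case with bay, bar and latch stands on a black plinth, up to 10 mm forward or back (x) and 0 to 20 mm higher than nominal. No reading shows this: find it by feel or sight. It is stuck fast.
- bay (a point): nominal centre of the battery bay (fixed to the plank, 52 mm above its underside, axes alike): where the closed cover's underside centre lies, +-1.5 mm in x, plus the case's unknown shift in x and z. Level with the ledges that carry the cover along both sides (|y| 27 to 38 mm, x -66 to 56). Side walls at y +-38, rear wall at x +56.5, all 7.5 mm above the ledges. The cells lie lower than the ledges.
- bar (a point): nominal place of the yellow hook bar's rear lower edge, middle (fixed to the plank, axes alike; the real bar is shifted with the case). It is 58 mm ahead of (-x) the bay's centre, 5 mm above the ledges. The bar is 5 mm thick (z); the slot under it reaches 8.5 mm farther forward to a wall. The slot is open below down to the ledges at the sides and 15 mm deeper between them.
- press (a point): nominal place of the press spot's middle on the closed cover's top (fixed to the plank; 32 mm behind the bay's centre, 5 mm above the ledges; the real one is shifted with the case)
- cover_grip (a point): the loose grey cover (about 90 g), lying right side up on the table at first. Plate 110 (x) x 70 (y) x 5 mm. This point: middle of the black fin, 18 mm above the underside; x from lip end to rear end, z up. Fin: 12 mm thick in x, 44 mm long in y, from 5 to 31 mm above the underside. Orange ribbed press spot on the plate's top at x 20 to 44, |y| to 20 mm.
- cover_lip (a point): the tip of the cover's yellow lip (middle of its front edge; axes as the cover's), 65 mm ahead of (-x) the fin's middle and 1.75 mm above the underside. The lip is 3.5 mm thick, 44 mm wide, flush with the underside and sticks out 10 mm from the plate's front edge
- latch (a joint): orange sprung latch, mid-rear of the bay, 26 mm wide: how far it is pushed back (m). 0: free, its tip overlaps the closed cover's rear edge by 5 mm, 2 mm above it; its front is a ramp up to 22 mm above the ledges. A hooked cover rests on it, rear about 15 mm up; about 5 to 12 N on the press spot push it back 3 to 7 mm, then it snaps forward (below 2.5 mm) over the plate and draws it flat.
- spray: spray bottle, 76 mm wide, 215 mm tall, bystander; origin at the centre of its underside
- pot: terracotta pot, 90 mm wide, 80 mm tall, bystander; origin at the centre of its underside
- jar: glass seed jar with brass lid, 64 mm wide, 85 mm tall, bystander; origin at the centre of its underside
- screwdriver: screwdriver lying on the table, bystander; origin at its underside
- oldcell: used red battery cell lying on the table, 49 mm long, 14 mm thick, bystander; origin at its underside
Mind the look-alikes: they are no part of the job. What is shaped like the part that bears cover_grip but blue or purple is not meant.

How it is judged:
By the outcome, as a careful person would: the job done as asked, in the order asked, and still so for the second after the job is handed in, with the robot touching nothing.
It also fails if it takes over 72 s, if anything falls off the work surface, if the arm or the gripper's body presses on something with over 40 N, if the wrist force passes 120 N, or if a joint passes its speed limit or range.

## Working session

There is one attempt and no reset: what is moved stays moved. The work goes in short steps, Python scripts to look and compute and a tool call to move; the robot and the scene stay as the last step left them, time stands still between calls to the robot, and variables do not carry over. Pictures are saved under pics/ and viewed, at most 10 in all, crops included, and the job is handed in when it is done.

Besides the shell and the picture viewer there is one more tool, called as name(argument=value, ...), one argument or row to a line, values as JSON. jog_arm: Moves the arm, as the interface text tells. Its arguments: {"type":"object","properties":{"motion":{"type":"array"},"squeeze":{"type":"number"}},"required":["motion"]}

```bash
ls; mkdir -p pics; cat > h.py <<'E'
import numpy as np, cv2
from scipy.spatial.transform import Rotation as Ro
from station import ctrl
def ray(m,u,v):
    K=np.array(m["intrinsics"]);x=(u-K[0,2])/K[0,0];y=(v-K[1,2])/K[1,1]
    a,b=x,y
    for _ in range(20):
        s=1+m["k1"]*(a*a+b*b);a,b=x/s,y/s
    R=cv2.Rodrigues(np.array(m["rvec"],float))[0];t=np.array(m["tvec"],float).ravel()
    return -R.T@t, R.T@np.array([a,b,1.])
def onz(m,u,v,z):
    o,d=ray(m,u,v);return o+d*(z-o[2])/d[2]
def proj(m,P):
    R=cv2.Rodrigues(np.array(m["rvec"],float))[0];t=np.array(m["tvec"],float).ravel()
    c=R@np.array(P,float)+t;x,y=c[0]/c[2],c[1]/c[2];s=1+m["k1"]*(x*x+y*y);K=np.array(m["intrinsics"])
    return np.array([K[0,0]*x*s+K[0,2],K[1,1]*y*s+K[1,2]])
def snap(n,f):
    m=ctrl.camera_model(n);im=ctrl.camera(n);cv2.imwrite("pics/"+f,im[:,:,::-1]);return m,im
E
python3 - <<'E'
from h import *
import pickle
a=snap("scene","sc0.png");b=snap("side","si0.png");c=snap("wrist","w0.png")
pickle.dump((a,b,c),open("p0.pkl","wb"))
cv2.imwrite("pics/c0.png",cv2.resize(np.hstack([a[1],b[1]])[:,:,::-1],(800,300),interpolation=cv2.INTER_AREA))
for m in (a,b,c): print(ray(m[0],280,210),m[0]["intrinsics"][0][0] if not hasattr(m[0]["intrinsics"],'shape') else m[0]["intrinsics"][0,0])
o=ctrl.get_obs();print(o["time_s"],o["eef_rot"],o["force"],o["grip_width"])
E
```

```text
pics
(array([ 0.98728969, -0.41855738,  0.8004321 ]), array([-0.52863907,  0.38188226, -0.75872788])) 397.9927978781793
(array([0.27746091, 1.27682465, 0.94214472]), array([ 0.11958807, -0.81231191, -0.57095585])) 535.7014465101605
(array([0.07729425, 0.5498009 , 0.38460469]), array([ 0.24481647, -0.05400421, -0.96817374])) 326.21712242006146
0.15 [-3.14075419e+00 -4.13378868e-05  2.87081580e+00] [-0.01745216  0.33294849 -0.11244824] 0.09398861628797829
```

View pics/sc0.png

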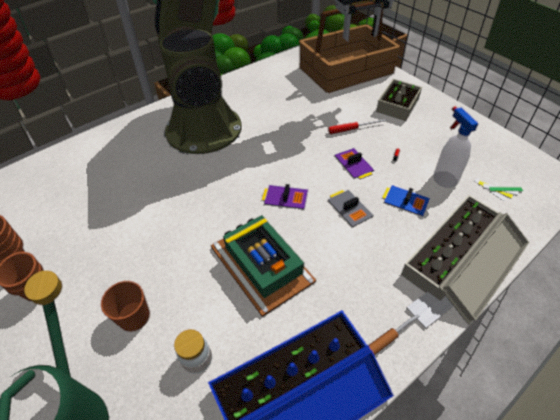

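View pics/si0.png

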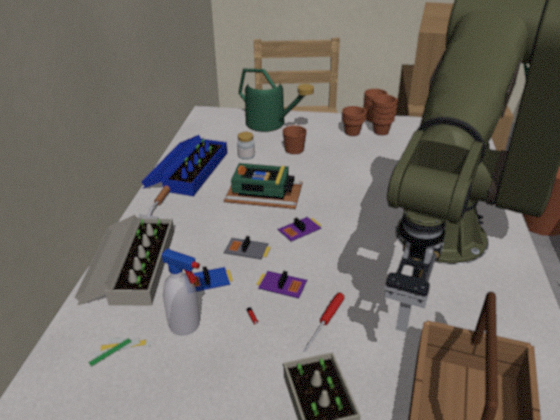

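The scene view shows the grey cover at (350,207). Its look-alikes are purple at (285,196), purple at (354,162) and blue at (407,200). Only the grey one fits the description. The side view has it at (245,247). The controller is at (262,255) in scene and (262,183) in side.

```bash
python3 - <<'E'
from h import *
import pickle
a,b,c=pickle.load(open("p0.pkl","rb"))
def blobs(p,box,lo,hi,name,z):
    m,im=p;x0,y0,x1,y1=box
    h=cv2.cvtColor(im,cv2.COLOR_RGB2HSV)
    k=cv2.inRange(h,np.array(lo),np.array(hi));q=np.zeros_like(k);q[y0:y1,x0:x1]=k[y0:y1,x0:x1]
    n,l,s,ce=cv2.connectedComponentsWithStats(q)
    for i in range(1,n):
        if s[i,4]>=8: print(name,ce[i].round(1),s[i,4],onz(m,*ce[i],z).round(4))
Y=((22,110,90),(34,255,255));O=((3,120,120),(17,255,255))
bx=(325,183,376,228)
blobs(a,bx,*Y,"sc lip",.003);blobs(a,bx,*O,"sc press",.005)
bx=(215,230,280,262)
blobs(b,bx,*Y,"si lip",.003);blobs(b,bx,*O,"si press",.005)
blobs(a,(220,210,275,245),*Y,"sc bar",.062);blobs(b,(260,155,300,190),*Y,"si bar",.062)
blobs(a,(265,255,295,280),*O,"sc latch",.075);blobs(b,(225,155,260,185),*O,"si latch",.075)
A=cv2.resize(a[1][170:330,190:440],(800,512),interpolation=cv2.INTER_CUBIC)
cv2.imwrite("pics/crop1.png",A[:,:,::-1])
B=cv2.resize(b[1][150:265,210:330],(600,575),interpolation=cv2.INTER_CUBIC)
cv2.imwrite("pics/crop2.png",B[:,:,::-1])
E
```

```text
sc lip [336.6 193.2] 36 [0.4796 0.1413 0.003 ]
sc press [357.5 214.7] 104 [0.5717 0.1311 0.005 ]
si lip [266.2 251.1] 32 [0.4841 0.1426 0.003 ]
si press [234.8 245.4] 67 [0.5749 0.132  0.005 ]
sc bar [245.8 230.3] 232 [ 0.473  -0.1479  0.062 ]
si bar [279. 175.] 75 [ 0.4922 -0.1678  0.062 ]
sc latch [277.8 264.9] 73 [ 0.6029 -0.1515  0.075 ]
si latch [241.  169.5] 45 [ 0.6142 -0.165   0.075 ]
```

View pics/crop1.png

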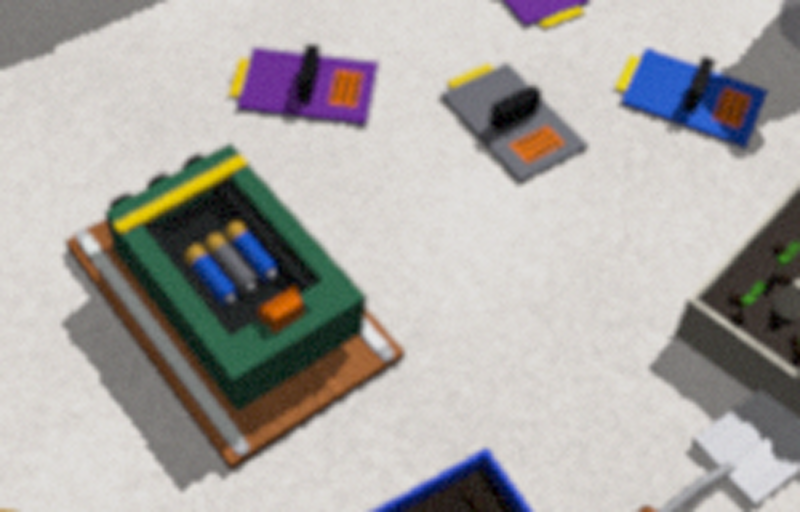

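View pics/crop2.png

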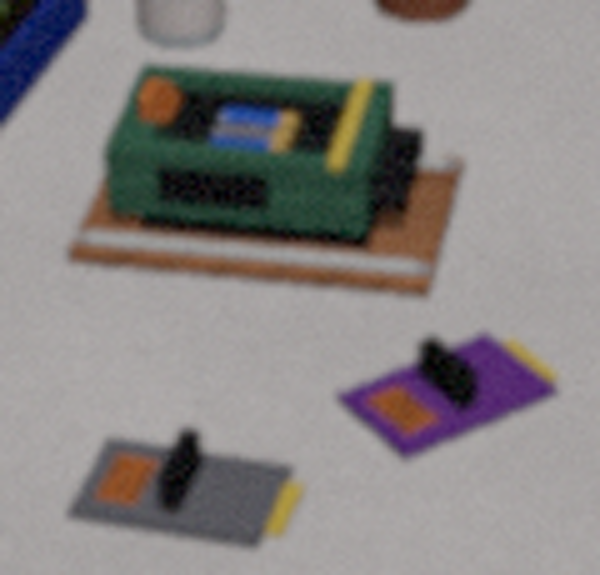

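The crops confirm the target: a grey plate with black fin, yellow lip and orange press spot at scene (350,207). The blue and purple ones are decoys. Next I triangulate the controller.

```bash
python3 - <<'E'
from h import *
import pickle
a,b,c=pickle.load(open("p0.pkl","rb"))
def tri(p,q):
    o1,d1=ray(a[0],*p);o2,d2=ray(b[0],*q)
    s=np.linalg.lstsq(np.c_[d1,-d2],o2-o1,rcond=None)[0]
    P,Q=o1+d1*s[0],o2+d2*s[1];return (P+Q)/2,np.linalg.norm(P-Q)
print("bar",tri((245.8,230.3),(279,175)));print("latch",tri((277.8,264.9),(241,169.5)))
print("lip",tri((336.6,193.2),(266.2,251.1)),"press",tri((357.5,214.7),(234.8,245.4)))
S=lambda u,v:(190+u/3.2-.35,170+v/3.2-.35)
T=lambda u,v:(210+u/5-.4,150+v/5-.4)
for n,uv in dict(fl=(70,240),rl=(235,458),rr=(402,350)).items(): print("sc",n,onz(a[0],*S(*uv),.012).round(4))
for n,uv in dict(rr=(70,252),fr=(428,285),fl=(462,158)).items(): print("si",n,onz(b[0],*T(*uv),.012).round(4))
# bar ends
for z in(.062,.07,.08):print(z,onz(a[0],*S(116,226),z).round(4),onz(a[0],*S(243,158),z).round(4),onz(b[0],*T(337,165),z).round(4),onz(b[0],*T(366,82),z).round(4))
E
```

```text
bar (array([ 0.48630892, -0.15161404,  0.07457226]), np.float64(0.008094955483446797))
latch (array([ 0.60938439, -0.15378014,  0.0828473 ]), np.float64(0.004482109582521033))
lip (array([0.48217746, 0.14160869, 0.0035008 ]), np.float64(0.00449143766107481)) press (array([0.57342083, 0.13123457, 0.00543145]), np.float64(0.0033539434057223315))
sc fl [ 0.4231 -0.2205  0.012 ]
sc rl [ 0.6473 -0.2269  0.012 ]
sc rr [ 0.653  -0.0843  0.012 ]
si rr [ 0.6552 -0.0781  0.012 ]
si fr [ 0.4286 -0.0706  0.012 ]
si fl [ 0.4237 -0.2204  0.012 ]
0.062 [ 0.4687 -0.2004  0.062 ] [ 0.4741 -0.0913  0.062 ] [ 0.492  -0.1218  0.062 ] [ 0.488  -0.2257  0.062 ]
0.07 [ 0.4743 -0.2027  0.07  ] [ 0.4796 -0.0949  0.07  ] [ 0.49   -0.1091  0.07  ] [ 0.4861 -0.212   0.07  ]
0.08 [ 0.4813 -0.2057  0.08  ] [ 0.4866 -0.0993  0.08  ] [ 0.4876 -0.0932  0.08  ] [ 0.4837 -0.1949  0.08  ]
```

```bash
cat >> h.py <<'E'
def rows(P,rpy,N,g,start=None,D=3):
    o=ctrl.get_obs()
    p0,r0=start if start else (np.array(o["ee_pos"]),Ro.from_euler("xyz",o["eef_rot"]))
    r1=Ro.from_euler("xyz",rpy);rv=(r0.inv()*r1).as_rotvec();p,r=p0.copy(),r0;out=[]
    for i in range(N):
        k=N-i
        d=r.inv().apply((np.array(P)-p)/k);t=((r.inv()*r1).as_rotvec())/k
        d=d.round(4);t=t.round(D+1);p=p+r.apply(d);r=r*Ro.from_rotvec(t)
        out.append([*[float(x) for x in d],*[float(x) for x in t],g])
    for i in range(0,N,5): print(str(out[i:i+5]).replace(" ",""))
    return p,r
E
python3 - <<'E'
from h import *
import pickle
a,b,c=pickle.load(open("p0.pkl","rb"))
print("spray",onz(b[0],183,322,0).round(3),onz(a[0],448,178,0).round(3))
s=rows([.5415,.135,.20],[np.pi,0,1.456],12,1)
E
```

```text
spray [ 0.638  0.426 -0.   ] [0.634 0.441 0.   ]
[[-0.0405,-0.0229,0.0004,-0.0001,0.0,0.1179,1],[-0.0429,-0.018,0.0004,-0.0001,0.0,0.1179,1],[-0.0447,-0.0128,0.0004,-0.0,0.0,0.1179,1],[-0.0459,-0.0075,0.0004,-0.0,0.0001,0.1179,1],[-0.0465,-0.002,0.0004,-0.0001,0.0001,0.1179,1]]
[[-0.0464,0.0035,0.0004,-0.0001,0.0,0.1179,1],[-0.0456,0.0089,0.0005,-0.0,0.0,0.1179,1],[-0.0443,0.0142,0.0004,-0.0,0.0001,0.1179,1],[-0.0423,0.0193,0.0005,-0.0001,0.0001,0.1179,1],[-0.0397,0.0241,0.0004,-0.0001,0.0,0.1179,1]]
[[-0.0366,0.0286,0.0005,-0.0,0.0001,0.1179,1],[-0.0331,0.0328,0.0004,-0.0001,0.0,0.1179,1]]
```

jog_arm(
  motion=[
    [-0.0405, -0.023, 0, 0, 0, 0.118, 1],
    [-0.043, -0.018, 0, 0, 0, 0.118, 1],
    [-0.0445, -0.013, 0, 0, 0, 0.118, 1],
    [-0.046, -0.0075, 0, 0, 0, 0.118, 1],
    [-0.0465, -0.002, 0, 0, 0, 0.118, 1],
  ],
)

```text
time_s: 0.65
ee_pos: [0.3123, 0.3636, 0.2054]
eef_rot: [-3.141, 0.0, 2.276]
force: [1.0, 1.2, 0.8]
grip_width: 0.0935
grip_force: 0.0
```

jog_arm(
  motion=[
    [-0.0465, 0.0035, 0, 0, 0, 0.118, 1],
    [-0.0455, 0.009, 0, 0, 0, 0.118, 1],
    [-0.0445, 0.014, 0, 0, 0, 0.118, 1],
    [-0.042, 0.0195, 0, 0, 0, 0.118, 1],
    [-0.0395, 0.024, 0, 0, 0, 0.118, 1],
  ],
)

```text
time_s: 1.15
ee_pos: [0.4766, 0.1992, 0.2054]
eef_rot: [3.142, -0.0, 1.686]
force: [1.3, -0.1, 0.1]
grip_width: 0.094
grip_force: 0.0
```

jog_arm(
  motion=[
    [-0.0365, 0.0285, 0, 0, 0, 0.118, 1],
    [-0.033, 0.033, 0, 0, 0, 0.118, 1],
    [0, 0, 0, 0, 0, 0, 1],
    [0, 0, 0, 0, 0, 0, 1],
  ],
)

```text
time_s: 1.55
ee_pos: [0.5413, 0.1345, 0.2048]
eef_rot: [-3.14, 0.0, 1.454]
force: [-0.3, 0.9, 0.5]
grip_width: 0.0942
grip_force: 0.0
```

```bash
python3 - <<'E'
from h import *
import pickle
o=ctrl.get_obs();print(o["time_s"],o["ee_pos"],o["eef_rot"],o["force"])
m,im=snap("wrist","w1.png");pickle.dump((m,im),open("w1.pkl","wb"))
h=cv2.cvtColor(im,cv2.COLOR_RGB2HSV)
for n,lo,hi,z in(("Y",(22,110,80),(34,255,255),.0035),("O",(3,120,100),(17,255,255),.005),("K",(0,0,0),(180,255,35),.031)):
    k=cv2.inRange(h,np.array(lo),np.array(hi));q,l,s,c=cv2.connectedComponentsWithStats(k)
    for i in range(1,q):
        if s[i,4]>60: print(n,c[i].round(1),s[i],onz(m,*c[i],z).round(4))
E
```

```text
1.55 [0.54129502 0.13454369 0.20481493] [-3.14041321e+00  1.86257840e-04  1.45391399e+00] [-0.29114087  0.85892562  0.54732679]
Y [283.5  82.3] [271  62  27  41 375] [0.5624 0.2516 0.0035]
Y [207.4  88. ] [203  67  10  43 390] [0.4782 0.2557 0.0035]
Y [225.3 187.3] [221 170  10  36 304] [0.4808 0.1431 0.0035]
O [123.   80.7] [113  62  21  39 587] [0.3876 0.2742 0.005 ]
O [302.9 187.3] [293 171  21  34 559] [0.5721 0.1326 0.005 ]
O [201.3 270.9] [191 258  21  24 195] [0.4344 0.0411 0.005 ]
O [237.4 352.6] [210 349  58   9 272] [ 0.4621 -0.0832  0.005 ]
O [230.2 374. ] [212 363  56  31 685] [ 0.447  -0.1163  0.005 ]
K [21.6 35.2] [ 14   0  14  71 600] [0.3066 0.3245 0.031 ]
K [460.2  39.5] [ 442    0   33  111 1196] [0.7411 0.2684 0.031 ]
K [518.8  95.6] [  473     0    87   207 13366] [0.803  0.2079 0.031 ]
K [333.5  47.4] [318  23  32  49 787] [0.6146 0.2752 0.031 ]
K [147.9  81.3] [138  58  21  47 851] [0.4238 0.2659 0.031 ]
K [473.7 133.5] [468 117  11  33 150] [0.7568 0.1744 0.031 ]
K [477.8 174.8] [472 162  10  25  92] [0.7625 0.1292 0.031 ]
K [276.8 191.9] [271 170  14  46 530] [0.5413 0.136  0.031 ]
K [269.7 357.1] [    0   239   560   181 44511] [ 0.5076 -0.0747  0.031 ]
K [258.9 345.4] [214 344  84   4 132] [ 0.4963 -0.056   0.031 ]
```

View pics/w1.png

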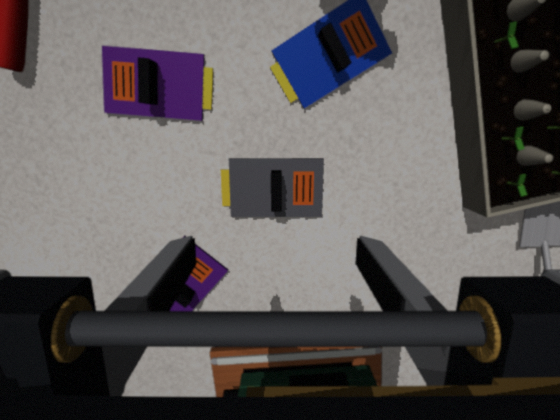

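The wrist view shows the grey cover at (276,188), lip at (225,187) and press spot at (303,187). The 92 mm spacing between them checks out. Before grasping, I take two looks at the controller with the hand empty.

```bash
python3 - <<'E'
from h import *
s=rows([.50,-.15,.205],[np.pi,0,1.538],7,1)
E
```

```text
[[-0.0412,-0.0011,0.0,-0.0001,0.0,-0.0118,1],[-0.0411,-0.0016,0.0,-0.0001,0.0,-0.0118,1],[-0.0411,-0.0021,0.0,-0.0001,0.0,-0.0118,1],[-0.0411,-0.0026,0.0,-0.0001,0.0,-0.0117,1],[-0.0411,-0.003,0.0,-0.0002,0.0,-0.0118,1]]
[[-0.041,-0.0035,0.0001,-0.0001,0.0,-0.0117,1],[-0.041,-0.004,0.0,-0.0002,0.0001,-0.0118,1]]
```

jog_arm(
  motion=[
    [-0.041, -0.001, 0, 0, 0, -0.012, 1],
    [-0.041, -0.0015, 0, 0, 0, -0.012, 1],
    [-0.041, -0.002, 0, 0, 0, -0.012, 1],
    [-0.041, -0.0025, 0, 0, 0, -0.012, 1],
    [-0.041, -0.003, 0, 0, 0, -0.012, 1],
  ],
)

```text
time_s: 2.1
ee_pos: [0.5117, -0.0682, 0.2058]
eef_rot: [3.141, -0.0, 1.518]
force: [0.3, 0.1, -0.4]
grip_width: 0.0941
grip_force: 0.0
```

jog_arm(
  motion=[
    [-0.041, -0.0035, 0, 0, 0, -0.012, 1],
    [-0.041, -0.004, 0, 0, 0, -0.012, 1],
    [0, 0, 0, 0, 0, 0, 1],
    [0, 0, 0, 0, 0, 0, 1],
  ],
)

```text
time_s: 2.5
ee_pos: [0.5007, -0.1489, 0.2055]
eef_rot: [3.142, -0.0, 1.539]
force: [-0.1, 0.7, -0.3]
grip_width: 0.094
grip_force: 0.0
```

```bash
python3 - <<'E'
from h import *
import pickle
o=ctrl.get_obs();print(o["time_s"],o["ee_pos"],o["eef_rot"])
pickle.dump(snap("wrist","w2.png"),open("w2.pkl","wb"))
E
```

```text
2.5 [ 0.5006659  -0.14889095  0.20553569] [ 3.14156490e+00 -2.13113580e-04  1.53926402e+00]
```

jog_arm(
  motion=[
    [0, 0.04, 0, 0, 0, 0, 1],
    [0, 0.04, 0, 0, 0, 0, 1],
    [0, 0, 0, 0, 0, 0, 1],
    [0, 0, 0, 0, 0, 0, 1],
  ],
)

```text
time_s: 2.95
ee_pos: [0.581, -0.1503, 0.2047]
eef_rot: [-3.14, -0.0, 1.542]
force: [-0.3, 0.1, 0.1]
grip_width: 0.0941
grip_force: 0.0
```

```bash
python3 - <<'E'
from h import *
import pickle
o=ctrl.get_obs();print(o["time_s"],o["ee_pos"],o["eef_rot"])
a=pickle.load(open("w2.pkl","rb"));b=snap("wrist","w3.png");pickle.dump(b,open("w3.pkl","wb"))
print(ray(a[0],280,210)[0],ray(b[0],280,210)[0])
for m,im in(a,b):
    h=cv2.cvtColor(im,cv2.COLOR_RGB2HSV)
    for n,lo,hi,z in(("Y",(22,110,80),(34,255,255),.08),("O",(3,170,130),(15,255,255),.09)):
        k=cv2.inRange(h,np.array(lo),np.array(hi));k[260:]=0;q,l,s,c=cv2.connectedComponentsWithStats(k)
        for i in range(1,q):
            if s[i,4]>60: print(n,c[i].round(1),s[i],onz(m,*c[i],z).round(4))
A=np.hstack([x[1][60:330,100:480] for x in(a,b)]);cv2.imwrite("pics/w23.png",cv2.resize(A,(800,284),interpolation=cv2.INTER_AREA)[:,:,::-1])
E
```

```text
2.95 [ 0.58098961 -0.15029766  0.20473566] [-3.14029571e+00 -4.37497438e-04  1.54154733e+00]
[ 0.50130759 -0.07721308  0.38523045] [ 0.58170916 -0.07866092  0.38441086]
Y [143.5  71.9] [127  54  35  36 361] [ 0.3875 -0.0268  0.08  ]
Y [260.  201.6] [ 254  148   12  110 1206] [ 0.4846 -0.1467  0.08  ]
O [203.2  10.8] [181   0  40  28 420] [0.4458 0.0164 0.09  ]
O [394.6 207.4] [387 195  16  26 283] [ 0.6107 -0.1541  0.09  ]
Y [71.6 73.1] [ 54  56  36  35 354] [ 0.4039 -0.0272  0.08  ]
Y [176.4 192.4] [ 168  149   17   91 1008] [ 0.4856 -0.1365  0.08  ]
O [126.6  11.1] [104   0  41  29 499] [0.4631 0.0167 0.09  ]
O [305.2 208.3] [295 195  22  28 555] [ 0.6071 -0.1533  0.09  ]
```

View pics/w23.png

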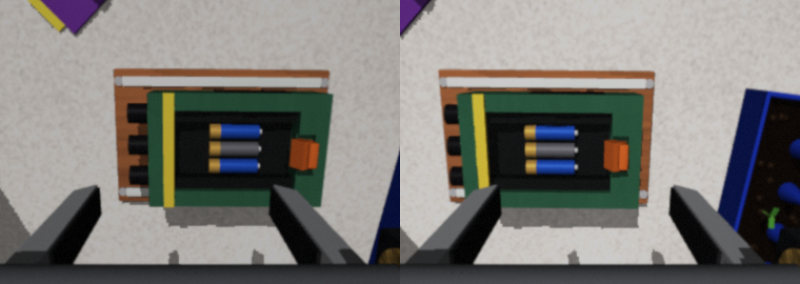

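```bash
python3 - <<'E'
from h import *
import pickle
V=[pickle.load(open(f"w{i}.pkl","rb")) for i in(2,3)]
def line(m,im,z,side):
    h=cv2.cvtColor(im,cv2.COLOR_RGB2HSV);k=cv2.inRange(h,np.array((22,110,60)),np.array((34,255,255)));P=[]
    for v in range(155,232):
        c=np.where(k[v,150:290])[0]+150
        if len(c)>5: P.append(onz(m,(c.max()+.5) if side else c.min()-.5,v,z)[:2])
    P=np.array(P);f=np.polyfit(P[:,1]+.15,P[:,0],1);return f
for z in(.062,.068,.074,.08,.084):
    print(z,[line(m,im,z,s).round(4).tolist() for s in(0,1) for m,im in V])
m,im=V[0];h=cv2.cvtColor(im,cv2.COLOR_RGB2HSV);k=cv2.inRange(h,np.array((22,110,60)),np.array((34,255,255)))
k[:140]=0;k[262:]=0;r=np.where(k[:,255:268].any(1))[0];print(r.min(),r.max())
for z in(.074,.08):print(onz(m,260,r.min()-.5,z),onz(m,261,r.max()+.5,z))
# green outline view1 / bay dark hole columns profile at row 205 & rows at col 290
g=cv2.cvtColor(im,cv2.COLOR_RGB2GRAY)
S=h[...,1];V_=h[...,2]
print("row175",[(u,int(h[175,u,0]),int(S[175,u]),int(V_[175,u])) for u in range(352,405,3)])
print("col330",[(v,int(h[v,330,0]),int(S[v,330]),int(V_[v,330])) for v in range(144,180,2)])
print("col330",[(v,int(h[v,330,0]),int(S[v,330]),int(V_[v,330])) for v in range(226,262,2)])
E
```

```text
0.062 [[0.044, 0.478], [0.0344, 0.4739], [0.0396, 0.4892], [-0.0235, 0.4897]]
0.068 [[0.044, 0.4784], [0.0344, 0.4759], [0.0396, 0.4894], [-0.0235, 0.4914]]
0.074 [[0.044, 0.4788], [0.0344, 0.4778], [0.0396, 0.4896], [-0.0235, 0.4932]]
0.08 [[0.044, 0.4791], [0.0344, 0.4798], [0.0396, 0.4897], [-0.0235, 0.4949]]
0.084 [[0.044, 0.4794], [0.0344, 0.4811], [0.0396, 0.4899], [-0.0235, 0.4961]]
147 257
[ 0.48657573 -0.09504152  0.074     ] [ 0.48271168 -0.20672535  0.074     ]
[ 0.48685974 -0.09469782  0.08      ] [ 0.48307018 -0.20422857  0.08      ]
row175 [(352, 90, 17, 15), (355, 45, 28, 18), (358, 60, 30, 17), (361, 135, 28, 18), (364, 75, 27, 19), (367, 90, 16, 16), (370, 75, 30, 17), (373, 105, 32, 16), (376, 105, 32, 16), (379, 75, 28, 18), (382, 69, 81, 22), (385, 75, 133, 50), (388, 72, 129, 71), (391, 74, 135, 70), (394, 74, 131, 68), (397, 74, 137, 69), (400, 74, 129, 69), (403, 73, 122, 73)]
col330 [(144, 11, 165, 99), (146, 6, 119, 30), (148, 72, 130, 45), (150, 73, 135, 68), (152, 73, 127, 70), (154, 73, 131, 68), (156, 73, 129, 69), (158, 73, 131, 68), (160, 73, 124, 68), (162, 73, 133, 69), (164, 72, 131, 70), (166, 74, 155, 28), (168, 90, 21, 12), (170, 150, 43, 12), (172, 90, 36, 14), (174, 130, 48, 16), (176, 45, 46, 11), (178, 112, 200, 70)]
col330 [(226, 60, 78, 13), (228, 90, 64, 12), (230, 90, 36, 14), (232, 60, 16, 16), (234, 120, 17, 15), (236, 0, 15, 17), (238, 84, 55, 23), (240, 73, 115, 40), (242, 73, 131, 64), (244, 73, 129, 69), (246, 72, 133, 69), (248, 72, 131, 68), (250, 74, 129, 69), (252, 73, 135, 68), (254, 74, 129, 69), (256, 70, 60, 76), (258, 23, 21, 95), (260, 12, 14, 94)]
```

```bash
python3 - <<'E'
from h import *
import pickle
V=[pickle.load(open(f"w{i}.pkl","rb")) for i in(2,3)]
m,im=V[0]
# wall edges: green top vs dark, over many columns
def edges(m,im,z,c0,c1):
    h=cv2.cvtColor(im,cv2.COLOR_RGB2HSV);g=((h[...,1]>90)&(h[...,2]>45)&(abs(h[...,0].astype(int)-73)<8))
    T=[];B=[]
    for u in range(c0,c1,2):
        r=np.where(g[150:200,u])[0]+150;t=[x for x in r if x<175]
        T.append(onz(m,u,max(t)+.5,z))
        b=[v for v in range(225,256) if g[v:v+4,u].all()];B.append(onz(m,u,min(b)-.5,z))
    return np.array(T),np.array(B)
for z in(.064,.07,.076,.082):
    T,B=edges(m,im,z,300,370);ft=np.polyfit(T[:,0]-.54,T[:,1],1);fb=np.polyfit(B[:,0]-.54,B[:,1],1)
    print(z,"slopes",ft[0].round(3),fb[0].round(3),"y",ft[1].round(4),fb[1].round(4),"width",(ft[1]-fb[1]).round(4))
    h=[];hs=cv2.cvtColor(im,cv2.COLOR_RGB2HSV)
    for v in range(172,192):
        u=[u for u in range(370,400) if hs[v,u,1]>90 and hs[v,u,2]>45];h.append(onz(m,u[0]-.5,v,z))
    h=np.array(h);print("  rearwall x,y",np.median(h,0)[:2].round(4))
    h=[];m2,im2=V[1];hs=cv2.cvtColor(im2,cv2.COLOR_RGB2HSV)
    for v in range(172,192):
        u=[u for u in range(275,320) if hs[v,u,1]>90 and hs[v,u,2]>45];h.append(onz(m2,u[0]-.5,v,z))
    h=np.array(h);print("  rearwall2 x,y",np.median(h,0)[:2].round(4))
E
```

```text
Traceback (most recent call last):
ValueError: min() iterable argument is empty
```

```bash
python3 - <<'E'
from h import *
import pickle
V=[pickle.load(open(f"w{i}.pkl","rb")) for i in(2,3)]
def green(im):
    h=cv2.cvtColor(im,cv2.COLOR_RGB2HSV);return (h[...,1]>90)&(h[...,2]>45)&(abs(h[...,0].astype(int)-73)<8)
m,im=V[0];g=green(im)
for z in(.064,.07,.076,.082):
    T=[];B=[]
    for u in range(290,345,2):
        r=[x for x in range(150,175) if g[x,u]]
        if r:T.append(onz(m,u,max(r)+.5,z))
        b=[v for v in range(225,256) if g[v:v+4,u].all()]
        if b:B.append(onz(m,u,min(b)-.5,z))
    T,B=np.array(T),np.array(B)
    ft=np.polyfit(T[:,0]-.54,T[:,1],1);fb=np.polyfit(B[:,0]-.54,B[:,1],1);o=[]
    for (mm,ii),lo in((V[0],370),(V[1],275)):
        G=green(ii);o.append(np.median([onz(mm,[u for u in range(lo,lo+50) if G[v,u:u+3].all()][0]-.5,v,z)[0] for v in range(172,190)]))
    print(z,"slope",ft[0].round(3),fb[0].round(3),"y",ft[1].round(4),fb[1].round(4),"w",(ft[1]-fb[1]).round(4),"rear",np.round(o,4))
E
```

```text
0.064 slope -0.035 -0.036 y -0.1157 -0.1937 w 0.078 rear [0.6085 0.6049]
0.07 slope -0.035 -0.036 y -0.115 -0.1916 w 0.0766 rear [0.6065 0.6045]
0.076 slope -0.035 -0.036 y -0.1143 -0.1894 w 0.0751 rear [0.6045 0.604 ]
0.082 slope -0.035 -0.036 y -0.1136 -0.1873 w 0.0737 rear [0.6025 0.6036]
```

```bash
python3 - <<'E'
from h import *
s=rows([.5405,.136,.15],[np.pi,0,1.456],7,1)
s=rows([.5405,.136,.0075],[np.pi,0,1.456],5,1,s)
E
```

```text
[[0.0408,-0.0069,0.0079,-0.0001,-0.0,0.0121,1],[0.0407,-0.0074,0.0079,-0.0001,-0.0,0.0121,1],[0.0406,-0.0079,0.0079,-0.0001,-0.0,0.0121,1],[0.0405,-0.0084,0.0079,-0.0001,-0.0,0.0121,1],[0.0404,-0.0089,0.0079,-0.0001,-0.0001,0.0122,1]]
[[0.0402,-0.0095,0.0079,-0.0001,-0.0,0.0121,1],[0.0401,-0.0099,0.0079,-0.0,-0.0001,0.0122,1]]
[[0.0,0.0,0.0285,-0.0,0.0,-0.0,1],[0.0,0.0,0.0285,-0.0,0.0,-0.0,1],[0.0,0.0,0.0285,-0.0,0.0,-0.0,1],[0.0,0.0,0.0285,-0.0,0.0,-0.0,1],[0.0,0.0,0.0285,-0.0,0.0,-0.0,1]]
```

jog_arm(
  motion=[
    [0.041, -0.007, 0.008, 0, 0, 0.012, 1],
    [0.0405, -0.0075, 0.008, 0, 0, 0.012, 1],
    [0.0405, -0.008, 0.008, 0, 0, 0.012, 1],
    [0.0405, -0.0085, 0.008, 0, 0, 0.012, 1],
    [0.0405, -0.009, 0.008, 0, 0, 0.012, 1],
  ],
)

```text
time_s: 3.5
ee_pos: [0.5509, 0.0546, 0.166]
eef_rot: [3.14, -0.0, 1.479]
force: [0.4, 0.2, 0.1]
grip_width: 0.0937
grip_force: 0.0
```

jog_arm(
  motion=[
    [0.04, -0.0095, 0.008, 0, 0, 0.012, 1],
    [0.04, -0.01, 0.008, 0, 0, 0.012, 1],
    [0, 0, 0.04, 0, 0, 0, 1],
    [0, 0, 0.04, 0, 0, 0, 1],
    [0, 0, 0.02, 0, 0, 0, 1],
  ],
)

```text
time_s: 4.0
ee_pos: [0.5384, 0.1347, 0.0473]
eef_rot: [-3.139, 0.001, 1.456]
force: [-0.0, -0.8, 0.1]
grip_width: 0.0942
grip_force: 0.0
```

jog_arm(
  motion=[
    [0, 0, 0.01, 0, 0, 0, 1],
    [0, 0, 0, 0, 0, 0, 1],
    [0, 0, 0, 0, 0, 0, 1],
  ],
)

```text
time_s: 4.3
ee_pos: [0.5411, 0.1344, 0.0409]
eef_rot: [3.14, -0.001, 1.455]
force: [0.2, -0.0, 0.3]
grip_width: 0.0939
grip_force: 0.0
```

jog_arm(
  motion=[
    [0.0015, 0, 0.018, 0, 0, 0, 1],
    [0, 0, 0.012, 0, 0, 0, 1],
    [0, 0, 0.003, 0, 0, 0, 1],
    [0, 0, 0, 0, 0, 0, 1],
  ],
)

```text
time_s: 4.7
ee_pos: [0.5409, 0.1357, 0.0066]
eef_rot: [-3.141, 0.0, 1.455]
force: [0.1, 0.4, 0.3]
grip_width: 0.0939
grip_force: 0.0
```

jog_arm(
  motion=[
    [0, 0, 0, 0, 0, 0, -1],
    [0, 0, 0, 0, 0, 0, -1],
    [0, 0, 0, 0, 0, 0, -1],
    [0, 0, 0, 0, 0, 0, -1],
    [0, 0, 0, 0, 0, 0, -1],
  ],
  squeeze=25,
)

```text
time_s: 5.2
ee_pos: [0.5409, 0.1358, 0.0066]
eef_rot: [3.141, -0.0, 1.455]
force: [0.4, 0.5, -0.8]
grip_width: 0.0573
grip_force: 0.0
```

jog_arm(
  motion=[
    [0, 0, 0, 0, 0, 0, -1],
    [0, 0, 0, 0, 0, 0, -1],
    [0, 0, 0, 0, 0, 0, -1],
  ],
)

```text
time_s: 5.5
ee_pos: [0.5409, 0.1358, 0.0064]
eef_rot: [-3.142, -0.0, 1.455]
force: [0.7, 0.6, -0.1]
grip_width: 0.0334
grip_force: 0.0
```

jog_arm(
  motion=[
    [0, 0, 0, 0, 0, 0, -1],
    [0, 0, 0, 0, 0, 0, -1],
    [0, 0, 0, 0, 0, 0, -1],
    [0, 0, 0, 0, 0, 0, -1],
    [0, 0, 0, 0, 0, 0, -1],
  ],
)

```text
time_s: 6.0
ee_pos: [0.5409, 0.1358, 0.0064]
eef_rot: [3.142, 0.0, 1.455]
force: [-0.3, 0.6, 1.1]
grip_width: 0.0114
grip_force: 25.0
```

```bash
python3 - <<'E'
from h import *
o=ctrl.get_obs();print(o["time_s"],o["ee_pos"],o["eef_rot"],o["grip_width"],o["grip_force"],o["force"])
E
```

```text
6.0 [0.54085832 0.13579532 0.00644683] [3.14152906e+00 8.96968781e-06 1.45484131e+00] 0.011393574553944675 24.999983310699463 [-0.26993275  0.62184492  1.14491383]
```

```bash
cat >> h.py <<'E'
BAY=np.array([.5473,-.1525,.0675]);U=.0064
def tcp(xf,h,th,bay=BAY,yaw=-.035):
    "TCP pose with plate's front lower edge at bay x=xf, height h above ledges (m), tilt th"
    c=np.array([xf+.055*np.cos(th)-U*np.sin(th),0,h+.055*np.sin(th)+U*np.cos(th)])
    R=Ro.from_euler("xyz",[np.pi,0,np.pi/2+yaw])*Ro.from_rotvec([-th,0,0])
    return bay+Ro.from_euler("z",yaw).apply(c),R.as_euler("xyz")
def front(bay=BAY,yaw=-.035):
    o=ctrl.get_obs();R=Ro.from_euler("xyz",o["eef_rot"])
    B=Ro.from_euler("z",yaw)
    f=lambda v:(B.inv().apply(np.array(o["ee_pos"])+R.apply(v)-bay)*1e3).round(1)
    print("t",round(o["time_s"],2),"front",f([0,-.055,U]),"rear",f([0,.055,U]),"th",round(float(np.arcsin(R.apply([0,1,0])[2])),3),"F",(B.inv().apply(o["force"])).round(1),"grip",round(o["grip_width"],4),o["grip_force"].__round__(1))
E
python3 - <<'E'
from h import *
o=ctrl.get_obs()
s=rows([.541,.1358,.14],o["eef_rot"],4,-1)
P,r=tcp(-.0405,.02,.314);print(P,r)
s=rows(P+[0,0,.03],r,9,-1,s)
s=rows(P,r,2,-1,s)
E
```

```text
[[0.0,0.0,-0.0334,0.0,0.0,0.0,-1],[0.0,0.0,-0.0334,0.0,0.0,0.0,-1],[0.0,0.0001,-0.0334,0.0,-0.0,0.0,-1],[0.0,0.0,-0.0334,0.0,0.0,0.0,-1]]
[ 0.55712805 -0.15284412  0.11057468] [2.82759265 0.         1.53579633]
[[-0.0316,0.0055,-0.0001,-0.0349,0.0014,-0.0089,-1],[-0.0317,0.0052,0.0001,-0.0349,0.0014,-0.0089,-1],[-0.0317,0.0049,0.0002,-0.0349,0.0014,-0.0089,-1],[-0.0318,0.0046,0.0003,-0.0348,0.0014,-0.0089,-1],[-0.0318,0.0043,0.0005,-0.0349,0.0014,-0.0089,-1]]
[[-0.0319,0.0041,0.0006,-0.0348,0.0014,-0.0089,-1],[-0.0319,0.0037,0.0006,-0.0349,0.0014,-0.009,-1],[-0.032,0.0035,0.0007,-0.0348,0.0015,-0.0089,-1],[-0.0319,0.0031,0.0009,-0.0349,0.0014,-0.009,-1]]
[[-0.0,-0.0046,0.0142,0.0,0.0,0.0,-1],[-0.0,-0.0047,0.0143,0.0,0.0,0.0,-1]]
```

jog_arm(
  motion=[
    [0, 0, -0.02, 0, 0, 0, -1],
    [0, 0, -0.035, 0, 0, 0, -1],
    [0, 0, -0.04, 0, 0, 0, -1],
    [0, 0, -0.039, 0, 0, 0, -1],
  ],
)

```text
time_s: 6.4
ee_pos: [0.5405, 0.1357, 0.1418]
eef_rot: [-3.141, 0.0, 1.455]
force: [0.3, 0.5, -1.0]
grip_width: 0.0116
grip_force: 25.0
```

jog_arm(
  motion=[
    [-0.0315, 0.0055, 0, -0.035, 0.0015, -0.009, -1],
    [-0.0315, 0.005, 0, -0.035, 0.0015, -0.009, -1],
    [-0.0315, 0.005, 0, -0.035, 0.0015, -0.009, -1],
    [-0.032, 0.0045, 0.0005, -0.035, 0.0015, -0.009, -1],
    [-0.032, 0.0045, 0.0005, -0.035, 0.0015, -0.009, -1],
  ],
)

```text
time_s: 6.9
ee_pos: [0.5496, -0.0256, 0.1408]
eef_rot: [2.965, -0.003, 1.501]
force: [0.1, -0.2, -1.2]
grip_width: 0.0118
grip_force: 25.0
```

jog_arm(
  motion=[
    [-0.032, 0.004, 0.0005, -0.035, 0.0015, -0.009, -1],
    [-0.032, 0.004, 0.0005, -0.035, 0.0015, -0.009, -1],
    [-0.032, 0.0035, 0.001, -0.035, 0.0015, -0.009, -1],
    [-0.032, 0.003, 0.001, -0.035, 0.0015, -0.009, -1],
    [0, 0, 0, 0, 0, 0, -1],
  ],
)

```text
time_s: 7.4
ee_pos: [0.5567, -0.1559, 0.1403]
eef_rot: [2.826, -0.0, 1.534]
force: [0.2, 0.2, -1.3]
grip_width: 0.0119
grip_force: 25.0
```

```bash
python3 - <<'E'
from h import *
front()
o=ctrl.get_obs();print(o["ee_pos"],o["moment"])
P,r=tcp(-.0405,.012,.314);rows(P,r,5,-1)
a=snap("side","s4.png")[1];b=snap("scene","sc4.png")[1]
A=cv2.resize(a[120:230,200:340],(400,314),interpolation=cv2.INTER_CUBIC);B=cv2.resize(b[170:310,170:350],(400,314),interpolation=cv2.INTER_CUBIC)
cv2.imwrite("pics/c4.png",np.hstack([A,B])[:,:,::-1])
E
```

```text
t 7.4 front [-40.8  -3.   49.7] rear [63.8 -3.2 83.8] th 0.316 F [ 0.2  0.2 -1.3] grip 0.0119 25.0
[ 0.55668939 -0.15594326  0.1403353 ] [-0.03333152  0.32604021 -0.05735233]
[[0.0006,-0.0023,0.0072,0.0003,0.0001,-0.0004,-1],[0.0006,-0.0023,0.0072,0.0003,0.0001,-0.0004,-1],[0.0006,-0.0023,0.0072,0.0004,0.0,-0.0004,-1],[0.0007,-0.0022,0.0072,0.0003,0.0001,-0.0005,-1],[0.0006,-0.0023,0.0072,0.0004,0.0,-0.0004,-1]]
```

View pics/c4.png

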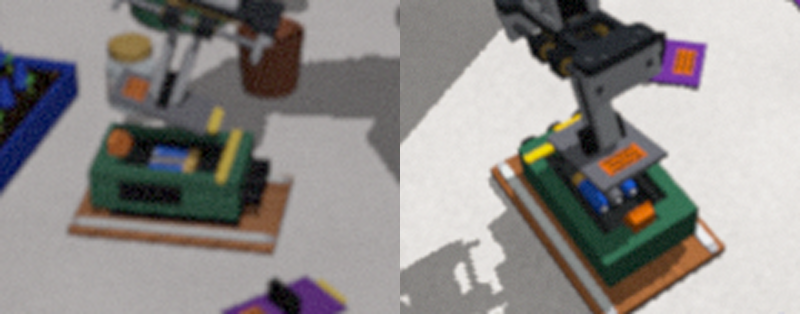

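The picture shows the cover held squarely over the bay, its lip end slanting down just behind the yellow bar. I descend next.

jog_arm(
  motion=[
    [0.0006, -0.0023, 0.0072, 0, 0, 0, -1],
    [0.0006, -0.0023, 0.0072, 0, 0, 0, -1],
    [0.0006, -0.0023, 0.0072, 0, 0, 0, -1],
    [0.0006, -0.0023, 0.0072, 0, 0, 0, -1],
    [0.0006, -0.0023, 0.0072, 0, 0, 0, -1],
  ],
)

```text
time_s: 8.0
ee_pos: [0.5576, -0.1496, 0.102]
eef_rot: [2.827, -0.001, 1.537]
force: [0.5, 0.5, -2.0]
grip_width: 0.0117
grip_force: 25.0
```

jog_arm(
  motion=[
    [0, -0.0006, 0.0019, 0, 0, 0, -1],
    [0, 0, 0, 0, 0, 0, -1],
  ],
)

```text
time_s: 8.2
ee_pos: [0.5576, -0.1499, 0.1005]
eef_rot: [2.827, -0.001, 1.537]
force: [-1.1, -0.7, -1.2]
grip_width: 0.012
grip_force: 25.0
```

```bash
python3 - <<'E'
from h import *
front()
E
```

```text
t 8.2 front [-40.1   2.9   9.9] rear [64.5  3.  43.9] th 0.315 F [-1.1 -0.7 -1.2] grip 0.012 25.0
```

jog_arm(
  motion=[
    [-0.0029, 0, 0, 0, 0, 0, -1],
    [0, -0.0006, 0.0019, 0, 0, 0, -1],
    [0, -0.0006, 0.0019, 0, 0, 0, -1],
    [0, 0, 0, 0, 0, 0, -1],
  ],
)

```text
time_s: 8.6
ee_pos: [0.5575, -0.1529, 0.0967]
eef_rot: [2.827, -0.001, 1.536]
force: [0.1, -0.9, -1.5]
grip_width: 0.0123
grip_force: 25.0
```

jog_arm(
  motion=[
    [0, -0.0006, 0.0019, 0, 0, 0, -1],
    [0, 0, 0, 0, 0, 0, -1],
  ],
)

```text
time_s: 8.8
ee_pos: [0.5575, -0.1529, 0.0947]
eef_rot: [2.827, -0.001, 1.537]
force: [0.0, 0.3, -1.6]
grip_width: 0.0119
grip_force: 25.0
```

```bash
python3 - <<'E'
from h import *
front()
E
```

```text
t 8.8 front [-40.1  -0.    4.1] rear [64.5  0.  38.1] th 0.315 F [ 0.   0.3 -1.6] grip 0.0119 25.0
```

jog_arm(
  motion=[
    [0, -0.0003, 0.001, 0, 0, 0, -1],
    [0, 0, 0, 0, 0, 0, -1],
  ],
)

```text
time_s: 9.0
ee_pos: [0.5576, -0.1529, 0.0938]
eef_rot: [2.827, -0.001, 1.537]
force: [-0.1, -0.3, -0.4]
grip_width: 0.0118
grip_force: 25.0
```

jog_arm(
  motion=[
    [0, -0.0003, 0.001, 0, 0, 0, -1],
    [0, 0, 0, 0, 0, 0, -1],
  ],
)

```text
time_s: 9.2
ee_pos: [0.5576, -0.1529, 0.0927]
eef_rot: [2.827, -0.001, 1.537]
force: [-0.5, 0.4, -1.1]
grip_width: 0.0114
grip_force: 25.0
```

jog_arm(
  motion=[
    [0, -0.0003, 0.001, 0, 0, 0, -1],
    [0, 0, 0, 0, 0, 0, -1],
  ],
)

```text
time_s: 9.4
ee_pos: [0.5576, -0.1529, 0.0917]
eef_rot: [2.827, -0.001, 1.537]
force: [-0.6, 1.0, -1.0]
grip_width: 0.012
grip_force: 25.0
```

jog_arm(
  motion=[
    [0, -0.0003, 0.001, 0, 0, 0, -1],
    [0, 0, 0, 0, 0, 0, -1],
  ],
)

```text
time_s: 9.6
ee_pos: [0.5578, -0.1529, 0.0909]
eef_rot: [2.826, -0.001, 1.537]
force: [-0.6, -0.1, 1.1]
grip_width: 0.0119
grip_force: 25.0
```

jog_arm(
  motion=[
    [0, -0.0003, 0.001, 0, 0, 0, -1],
    [0, 0, 0, 0, 0, 0, -1],
  ],
)

```text
time_s: 9.8
ee_pos: [0.5581, -0.153, 0.0904]
eef_rot: [2.825, -0.0, 1.537]
force: [-2.7, 0.6, 8.2]
grip_width: 0.0117
grip_force: 25.1
```

jog_arm(
  motion=[
    [0, 0.0006, -0.0017, 0, 0, 0, -1],
    [0, 0, 0, 0, 0, 0, -1],
  ],
)

```text
time_s: 10.0
ee_pos: [0.5578, -0.1529, 0.0916]
eef_rot: [2.826, -0.001, 1.537]
force: [-0.9, 0.7, -1.0]
grip_width: 0.0121
grip_force: 25.0
```

jog_arm(
  motion=[
    [0, -0.0028, -0.0009, 0, 0, 0, -1],
    [0, -0.0028, -0.0009, 0, 0, 0, -1],
    [0, 0, 0, 0, 0, 0, -1],
  ],
)

```text
time_s: 10.3
ee_pos: [0.5515, -0.1526, 0.0913]
eef_rot: [2.827, -0.001, 1.537]
force: [-0.5, -0.6, -0.6]
grip_width: 0.0119
grip_force: 25.0
```

```bash
python3 - <<'E'
from h import *
front()
E
```

```text
t 10.3 front [-46.2  -0.    0.7] rear [58.4  0.  34.7] th 0.315 F [-0.4 -0.6 -0.6] grip 0.0119 25.0
```

jog_arm(
  motion=[
    [0, -0.0019, -0.0006, 0, 0, 0, -1],
    [0, 0, 0, 0, 0, 0, -1],
  ],
)

```text
time_s: 10.5
ee_pos: [0.5497, -0.1526, 0.0915]
eef_rot: [2.826, -0.001, 1.537]
force: [-0.2, 0.3, -1.0]
grip_width: 0.0118
grip_force: 25.0
```

jog_arm(
  motion=[
    [0, -0.0019, -0.0006, 0, 0, 0, -1],
    [0, 0, 0, 0, 0, 0, -1],
  ],
)

```text
time_s: 10.7
ee_pos: [0.5478, -0.1526, 0.0914]
eef_rot: [2.827, -0.001, 1.537]
force: [0.1, 0.5, -0.7]
grip_width: 0.0115
grip_force: 25.0
```

jog_arm(
  motion=[
    [0, -0.0019, -0.0006, 0, 0, 0, -1],
    [0, 0, 0, 0, 0, 0, -1],
  ],
)

```text
time_s: 10.9
ee_pos: [0.5458, -0.1525, 0.0914]
eef_rot: [2.826, -0.001, 1.537]
force: [0.1, -0.6, -1.7]
grip_width: 0.0117
grip_force: 25.0
```

```bash
python3 - <<'E'
from h import *
front()
E
```

```text
t 10.9 front [-51.8  -0.1   0.8] rear [52.8 -0.  34.9] th 0.315 F [ 0.1 -0.6 -1.7] grip 0.0117 25.0
```

jog_arm(
  motion=[
    [0, -0.0014, -0.0005, 0, 0, 0, -1],
    [0, 0, 0, 0, 0, 0, -1],
  ],
)

```text
time_s: 11.1
ee_pos: [0.5443, -0.1524, 0.0915]
eef_rot: [2.826, -0.001, 1.537]
force: [0.1, 0.3, -1.3]
grip_width: 0.0116
grip_force: 25.0
```

jog_arm(
  motion=[
    [0, -0.0014, -0.0005, 0, 0, 0, -1],
    [0, 0, 0, 0, 0, 0, -1],
  ],
)

```text
time_s: 11.3
ee_pos: [0.5429, -0.1524, 0.0915]
eef_rot: [2.826, -0.001, 1.537]
force: [-0.5, 0.4, -1.0]
grip_width: 0.0119
grip_force: 25.0
```

```bash
python3 - <<'E'
from h import *
front()
E
```

```text
t 11.3 front [-54.7  -0.1   0.9] rear [49.9 -0.  35. ] th 0.315 F [-0.5  0.4 -1. ] grip 0.0119 25.0
```

jog_arm(
  motion=[
    [0, -0.001, -0.0003, 0, 0, 0, -1],
    [0, 0, 0, 0, 0, 0, -1],
  ],
)

```text
time_s: 11.5
ee_pos: [0.5425, -0.1525, 0.0919]
eef_rot: [2.825, -0.0, 1.536]
force: [5.3, 0.7, -2.7]
grip_width: 0.0119
grip_force: 25.0
```

jog_arm(
  motion=[
    [0, -0.001, -0.0003, 0, 0, 0, -1],
    [0, 0, 0, 0, 0, 0, -1],
  ],
)

```text
time_s: 11.7
ee_pos: [0.5421, -0.1526, 0.0923]
eef_rot: [2.823, 0.0, 1.536]
force: [8.7, 0.7, -4.3]
grip_width: 0.0117
grip_force: 25.0
```

```bash
python3 - <<'E'
from h import *
front()
E
```

```text
t 11.7 front [-55.4  -0.3   1.5] rear [49.  -0.2 35.9] th 0.319 F [ 8.6  1.  -4.3] grip 0.0117 25.0
```

jog_arm(
  motion=[
    [0, 0.0027, 0.001, 0, 0, 0, -1],
    [0, 0, 0, 0, 0, 0, -1],
  ],
)

```text
time_s: 11.9
ee_pos: [0.5438, -0.1524, 0.0912]
eef_rot: [2.827, -0.001, 1.537]
force: [0.0, 0.6, -1.0]
grip_width: 0.0117
grip_force: 25.0
```

```bash
python3 - <<'E'
from h import *
front()
P,r=tcp(-.0535,.0003,.15)
rows(P,r,5,-1)
E
```

```text
t 11.9 front [-53.8  -0.    0.6] rear [50.7  0.  34.7] th 0.315 F [-0.   0.6 -1. ] grip 0.0117 25.0
[[-0.0,0.0001,0.0019,0.0329,-0.0002,0.0002,-1],[-0.0,0.0002,0.0019,0.033,-0.0002,0.0001,-1],[-0.0,0.0002,0.0019,0.0329,-0.0002,0.0002,-1],[-0.0,0.0003,0.0019,0.033,-0.0001,0.0001,-1],[-0.0,0.0004,0.0018,0.0329,-0.0002,0.0002,-1]]
```

jog_arm(
  motion=[
    [0, 0.0001, 0.0019, 0.033, 0, 0, -1],
    [0, 0.0002, 0.0019, 0.033, 0, 0, -1],
    [0, 0, 0, 0, 0, 0, -1],
  ],
)

```text
time_s: 12.2
ee_pos: [0.5453, -0.1525, 0.0876]
eef_rot: [2.893, -0.001, 1.537]
force: [0.8, 0.2, 0.4]
grip_width: 0.0116
grip_force: 25.0
```

jog_arm(
  motion=[
    [0, 0.0002, 0.0019, 0.033, 0, 0, -1],
    [0, 0, 0, 0, 0, 0, -1],
  ],
)

```text
time_s: 12.4
ee_pos: [0.546, -0.1525, 0.0859]
eef_rot: [2.925, -0.001, 1.537]
force: [0.4, -0.4, -0.2]
grip_width: 0.0119
grip_force: 25.0
```

jog_arm(
  motion=[
    [0, 0.0003, 0.0019, 0.033, 0, 0, -1],
    [0, 0, 0, 0, 0, 0, -1],
  ],
)

```text
time_s: 12.6
ee_pos: [0.5466, -0.1525, 0.0842]
eef_rot: [2.958, -0.001, 1.537]
force: [-1.6, -0.5, 0.2]
grip_width: 0.0119
grip_force: 25.0
```

```bash
python3 - <<'E'
from h import *
front()
E
```

```text
t 12.6 front [-53.6  -0.1   0.3] rear [54.6  0.  20.4] th 0.184 F [-1.6 -0.6  0.2] grip 0.0119 25.0
```

jog_arm(
  motion=[
    [0, 0.0003, 0.0011, 0.02, 0, 0, -1],
    [0, 0, 0, 0, 0, 0, -1],
  ],
)

```text
time_s: 12.8
ee_pos: [0.547, -0.1525, 0.0831]
eef_rot: [2.979, -0.001, 1.537]
force: [-0.0, -1.0, -0.8]
grip_width: 0.0117
grip_force: 25.0
```

jog_arm(
  motion=[
    [0, 0.0003, 0.0011, 0.02, 0, 0, -1],
    [0, 0, 0, 0, 0, 0, -1],
  ],
)

```text
time_s: 13.0
ee_pos: [0.5475, -0.1525, 0.082]
eef_rot: [2.999, -0.001, 1.537]
force: [-0.5, 0.1, -0.1]
grip_width: 0.0117
grip_force: 25.0
```

```bash
python3 - <<'E'
from h import *
front();print(ctrl.get_obs()["moment"])
b=snap("scene","sc5.png")[1];a=snap("side","s5.png")[1]
A=cv2.resize(a[120:230,200:340],(400,314),interpolation=cv2.INTER_CUBIC);B=cv2.resize(b[190:310,190:340],(400,314),interpolation=cv2.INTER_CUBIC)
cv2.imwrite("pics/c5.png",np.hstack([A,B])[:,:,::-1])
E
```

```text
t 13.0 front [-53.3  -0.    0.4] rear [55.6  0.  16. ] th 0.142 F [-0.5  0.  -0.1] grip 0.0117 25.0
[-0.19696856  0.33729257 -0.04566955]
```

View pics/c5.png

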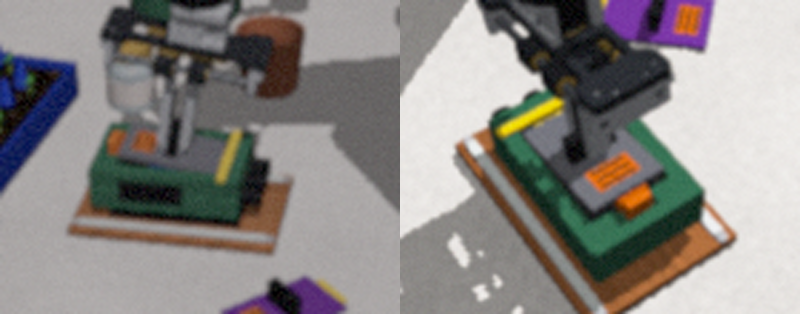

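The picture shows the lip hidden under the yellow bar and the rear edge just at the latch. I lower a bit more, then release.

jog_arm(
  motion=[
    [0, 0.0002, 0.0011, 0.02, 0, 0, -1],
    [0, 0, 0, 0, 0, 0, -1],
  ],
)

```text
time_s: 13.3
ee_pos: [0.5479, -0.1526, 0.0812]
eef_rot: [3.02, -0.001, 1.537]
force: [-4.3, 0.0, 3.2]
grip_width: 0.0118
grip_force: 25.0
```

```bash
python3 - <<'E'
from h import *
front();print(ctrl.get_obs()["moment"])
E
```

```text
t 13.3 front [-53.2  -0.1   0.6] rear [56.  0. 14.] th 0.122 F [-4.3 -0.1  3.2] grip 0.0118 25.0
[-0.10758126  0.62149924 -0.03849149]
```

jog_arm(
  motion=[
    [0, 0, 0, 0, 0, 0, -0.35],
    [0, 0, 0, 0, 0, 0, -0.35],
    [0, 0, 0, 0, 0, 0, -0.35],
    [0, 0, 0, 0, 0, 0, -0.35],
  ],
)

```text
time_s: 13.7
ee_pos: [0.5479, -0.1526, 0.0811]
eef_rot: [3.018, -0.001, 1.537]
force: [-0.3, -0.4, 0.1]
grip_width: 0.0305
grip_force: 0.0
```

jog_arm(
  motion=[
    [0, 0, -0.01, 0, 0, 0, -0.35],
    [0, 0, -0.02, 0, 0, 0, -0.35],
    [0, 0, -0.03, 0, 0, 0, -0.35],
    [0, 0, 0, 0, 0, 0, -1],
    [0, 0, 0, 0, 0, 0, -1],
  ],
)

```text
time_s: 14.2
ee_pos: [0.5406, -0.1524, 0.1415]
eef_rot: [3.017, -0.0, 1.537]
force: [0.5, 0.2, -1.0]
grip_width: 0.0179
grip_force: 0.0
```

```bash
python3 - <<'E'
from h import *
front()
m,im=snap("wrist","w6.png")
b=snap("scene","sc6.png")[1]
cv2.imwrite("pics/c6.png",np.hstack([cv2.resize(im,(400,300)),cv2.resize(b[190:310,190:350],(400,300),interpolation=cv2.INTER_CUBIC)])[:,:,::-1])
# press spot pose: level tool, bay x 32+2-3
P=BAY+Ro.from_euler("z",-.035).apply([.031,0,.035]);r=[np.pi,0,np.pi/2-.035]
rows(P,r,5,-1)
E
```

```text
t 14.2 front [-60.4  -0.2  60.8] rear [48.7 -0.1 74.4] th 0.125 F [ 0.5  0.3 -1. ] grip 0.0179 0.0
[[-0.0,0.0067,0.0084,0.0244,-0.0002,0.0001,-1],[-0.0,0.0068,0.0082,0.0245,-0.0002,0.0001,-1],[-0.0,0.0071,0.008,0.0244,-0.0002,0.0002,-1],[-0.0,0.0072,0.0079,0.0245,-0.0002,0.0001,-1],[-0.0001,0.0075,0.0077,0.0244,-0.0002,0.0002,-1]]
```

View pics/c6.png

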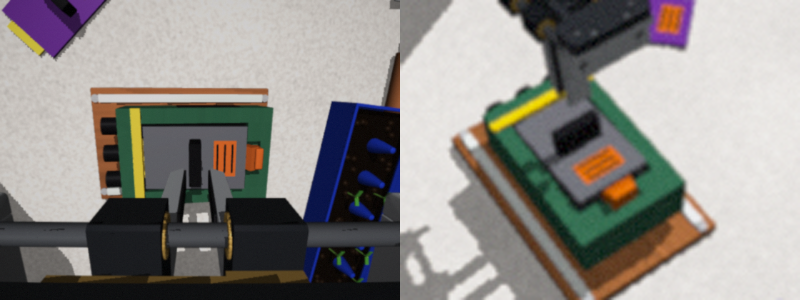

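The picture shows the cover hooked and resting on the latch, with the fingers clear. The press spot is at wrist crop (225,158).

jog_arm(
  motion=[
    [0, 0.0135, 0.002, 0.0245, 0, 0, -1],
    [0, 0.0135, 0.002, 0.0245, 0, 0, -1],
    [0, 0.0085, 0.002, 0.0245, 0, 0, -1],
    [0, 0, 0.017, 0.0245, 0, 0, -1],
    [0, 0, 0.015, 0.0245, 0, 0, -1],
  ],
)

```text
time_s: 14.8
ee_pos: [0.5774, -0.1534, 0.1047]
eef_rot: [-3.14, -0.001, 1.537]
force: [-0.3, 0.1, 0.1]
grip_width: 0.0005
grip_force: 0.0
```

jog_arm(
  motion=[
    [0, 0, 0, 0, 0, 0, -1],
    [0, 0, 0, 0, 0, 0, -1],
  ],
)

```text
time_s: 15.0
ee_pos: [0.5774, -0.1535, 0.1059]
eef_rot: [3.141, -0.001, 1.537]
force: [0.3, -0.4, 0.3]
grip_width: 0.0004
grip_force: 0.0
```

```bash
cat >> h.py <<'E'
def tip():
    o=ctrl.get_obs();B=Ro.from_euler("z",-.035)
    print(round(o["time_s"],2),"tip",(B.inv().apply(np.array(o["ee_pos"])-BAY)*1e3).round(1),np.round(o["eef_rot"],3),"F",np.round(o["force"],1),o["grip_width"])
E
python3 -c "
from h import *
tip()"
```

```text
15.0 tip [30.1  0.1 38.4] [ 3.141e+00 -1.000e-03  1.537e+00] F [ 0.3 -0.4  0.3] 0.0004125395836904778
```

jog_arm(
  motion=[
    [0, 0.002, 0.01, 0, 0, 0, -1],
    [0, 0, 0.008, 0, 0, 0, -1],
    [0, 0, 0, 0, 0, 0, -1],
  ],
)

```text
time_s: 15.3
ee_pos: [0.579, -0.1535, 0.087]
eef_rot: [-3.141, -0.001, 1.537]
force: [0.5, -0.1, -0.6]
grip_width: 0.0008
grip_force: 0.0
```

jog_arm(
  motion=[
    [0, 0, 0.001, 0, 0, 0, -1],
    [0, 0, 0.001, 0, 0, 0, -1],
    [0, 0, 0, 0, 0, 0, -1],
  ],
)

```text
time_s: 15.6
ee_pos: [0.5796, -0.1537, 0.0865]
eef_rot: [3.141, -0.001, 1.537]
force: [0.4, 0.0, 0.5]
grip_width: 0.0007
grip_force: 0.0
```

jog_arm(
  motion=[
    [0, 0, 0.001, 0, 0, 0, -1],
    [0, 0, 0, 0, 0, 0, -1],
  ],
)

```text
time_s: 15.8
ee_pos: [0.5796, -0.1536, 0.0853]
eef_rot: [3.141, -0.001, 1.537]
force: [-0.9, -0.3, 0.4]
grip_width: 0.0003
grip_force: 0.0
```

jog_arm(
  motion=[
    [0, 0, 0.001, 0, 0, 0, -1],
    [0, 0, 0, 0, 0, 0, -1],
  ],
)

```text
time_s: 16.0
ee_pos: [0.5795, -0.1536, 0.0842]
eef_rot: [3.141, -0.001, 1.537]
force: [-0.5, 0.2, -0.8]
grip_width: 0.0003
grip_force: 0.0
```

jog_arm(
  motion=[
    [0, 0, 0.001, 0, 0, 0, -1],
    [0, 0, 0, 0, 0, 0, -1],
  ],
)

```text
time_s: 16.2
ee_pos: [0.5797, -0.1537, 0.0835]
eef_rot: [3.141, -0.001, 1.537]
force: [0.4, -0.0, 1.3]
grip_width: 0.0003
grip_force: 0.9
```

jog_arm(
  motion=[
    [0, 0, 0.001, 0, 0, 0, -1],
    [0, 0, 0, 0, 0, 0, -1],
  ],
)

```text
time_s: 16.4
ee_pos: [0.5798, -0.1537, 0.0827]
eef_rot: [3.14, -0.0, 1.537]
force: [-0.5, -0.5, 4.9]
grip_width: 0.0005
grip_force: 2.2
```

jog_arm(
  motion=[
    [0, 0, 0.001, 0, 0, 0, -1],
    [0, 0, 0, 0, 0, 0, -1],
  ],
)

```text
time_s: 16.6
ee_pos: [0.5799, -0.1538, 0.0818]
eef_rot: [3.14, -0.0, 1.537]
force: [0.1, 0.3, 4.8]
grip_width: 0.0001
grip_force: 2.6
```

jog_arm(
  motion=[
    [0, 0, 0.001, 0, 0, 0, -1],
    [0, 0, 0, 0, 0, 0, -1],
  ],
)

```text
time_s: 16.8
ee_pos: [0.58, -0.1538, 0.0809]
eef_rot: [3.14, -0.0, 1.537]
force: [-0.9, 0.5, 5.1]
grip_width: 0.0006
grip_force: 2.9
```

Pressing with about 5 N, and the cover is moving down as expected.

jog_arm(
  motion=[
    [0, 0, 0.001, 0, 0, 0, -1],
    [0, 0, 0, 0, 0, 0, -1],
  ],
)

```text
time_s: 17.0
ee_pos: [0.5801, -0.1538, 0.08]
eef_rot: [3.139, -0.0, 1.537]
force: [0.3, -0.6, 7.1]
grip_width: 0.0005
grip_force: 3.2
```

jog_arm(
  motion=[
    [0, 0, 0.001, 0, 0, 0, -1],
    [0, 0, 0, 0, 0, 0, -1],
  ],
)

```text
time_s: 17.2
ee_pos: [0.5802, -0.1538, 0.0791]
eef_rot: [3.139, -0.0, 1.537]
force: [0.8, -1.0, 6.8]
grip_width: 0.0001
grip_force: 3.5
```

jog_arm(
  motion=[
    [0, 0, 0.001, 0, 0, 0, -1],
    [0, 0, 0, 0, 0, 0, -1],
  ],
)

```text
time_s: 17.4
ee_pos: [0.5798, -0.1537, 0.0774]
eef_rot: [3.14, -0.0, 1.537]
force: [1.9, -0.4, 2.7]
grip_width: 0.0005
grip_force: 1.3
```

jog_arm(
  motion=[
    [0, 0, 0.001, 0, 0, 0, -1],
    [0, 0, 0, 0, 0, 0, -1],
  ],
)

```text
time_s: 17.6
ee_pos: [0.5798, -0.1537, 0.0763]
eef_rot: [3.141, -0.001, 1.537]
force: [2.2, -0.4, 2.9]
grip_width: 0.0006
grip_force: 1.3
```

jog_arm(
  motion=[
    [0, 0, 0.001, 0, 0, 0, -1],
    [0, 0, 0, 0, 0, 0, -1],
  ],
)

```text
time_s: 17.8
ee_pos: [0.5796, -0.1536, 0.0752]
eef_rot: [3.141, -0.001, 1.537]
force: [1.9, -1.0, 2.9]
grip_width: 0.0003
grip_force: 1.2
```

jog_arm(
  motion=[
    [0, 0, 0.001, 0, 0, 0, -1],
    [0, 0, 0, 0, 0, 0, -1],
  ],
)

```text
time_s: 18.0
ee_pos: [0.5791, -0.1535, 0.0737]
eef_rot: [-3.141, -0.001, 1.537]
force: [-0.8, 0.0, 0.2]
grip_width: 0.0003
grip_force: 0.0
```

jog_arm(
  motion=[
    [0, 0, 0.001, 0, 0, 0, -1],
    [0, 0, 0, 0, 0, 0, -1],
  ],
)

```text
time_s: 18.2
ee_pos: [0.5794, -0.1536, 0.0733]
eef_rot: [-3.142, -0.001, 1.537]
force: [-1.7, 0.9, 1.9]
grip_width: 0.0004
grip_force: 1.2
```

```bash
python3 -c "
from h import *
tip()"
```

```text
18.2 tip [32.1  0.   5.8] [-3.142e+00 -1.000e-03  1.537e+00] F [-1.7  0.9  1.9] 0.0003579348386259537
```

jog_arm(
  motion=[
    [0, 0, 0.001, 0, 0, 0, -1],
    [0, 0, 0, 0, 0, 0, -1],
    [0, 0, 0, 0, 0, 0, -1],
  ],
)

```text
time_s: 18.5
ee_pos: [0.5795, -0.1536, 0.0731]
eef_rot: [3.141, -0.001, 1.537]
force: [-5.6, 1.9, 10.8]
grip_width: 0.0007
grip_force: 5.6
```

jog_arm(
  motion=[
    [0, 0, -0.02, 0, 0, 0, -1],
    [0, 0, -0.05, 0, 0, 0, -1],
    [0, 0, -0.03, 0, 0, 0, -1],
    [0, 0, 0, 0, 0, 0, -1],
    [0, 0, 0, 0, 0, 0, -1],
  ],
)

```text
time_s: 19.0
ee_pos: [0.5794, -0.1537, 0.172]
eef_rot: [3.141, -0.001, 1.537]
force: [1.0, -0.3, -0.5]
grip_width: 0.0006
grip_force: 0.0
```

```bash
python3 - <<'E'
from h import *
tip()
m,im=snap("wrist","w7.png");b=snap("scene","sc7.png")[1];a=snap("side","s7.png")[1]
A=cv2.resize(a[130:215,200:320],(400,283),interpolation=cv2.INTER_CUBIC);B=cv2.resize(b[200:305,195:343],(400,283),interpolation=cv2.INTER_CUBIC)
C=cv2.resize(im[100:300,120:420],(450,300),interpolation=cv2.INTER_CUBIC);C=cv2.copyMakeBorder(C,0,0,0,350,cv2.BORDER_CONSTANT)
cv2.imwrite("pics/c7.png",np.vstack([np.hstack([A,B]),C])[:,:,::-1])
E
```

```text
19.0 tip [ 32.1  -0.  104.5] [ 3.141e+00 -1.000e-03  1.537e+00] F [ 1.  -0.3 -0.5] 0.0005698743679455612
```

View pics/c7.png

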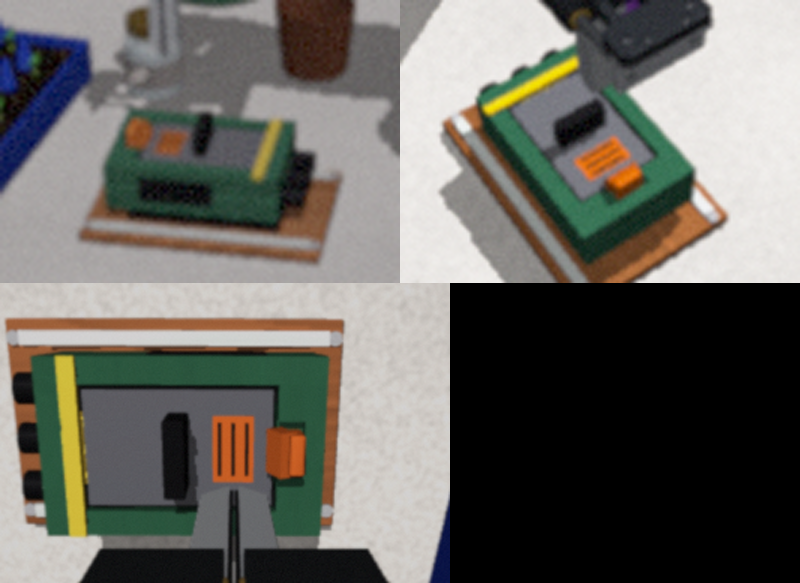

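The cover lies flat in the bay with the latch (crop (285,453)) over its rear edge and the lip under the bar. The robot is clear, so I hand in.

```bash
python3 -c "
from station import ctrl
print(ctrl.hand_in())"
```

```text
the job is handed in; nothing more can be done
None
```

The battery cover is back on the green controller: lip hooked under the yellow bar, cover lying flat and orange latch snapped over it. The peak force I read was about 12 N. The arm let go, moved clear and touched nothing else, and I handed the job in at about 19 s.

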